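# Stopper the flask and wedge up the tilt stand

### The arm

A 6-joint arm with a two-finger parallel gripper is mounted at the origin on the work surface. World frame = base frame: x ahead of the robot, y to its left, z up, the work surface at z = 0. Lengths are in m, angles in rad, forces in N, time in s.
With the tool pointing down it reaches from about 0.275 to 0.825 m from the base axis. Payload 5.2 kg.
Tool frame: the origin (TCP) lies where the fingers leave the gripper's body, on its centre line; the fingertips stand 84 mm ahead of it and the grasp point (between the pads) lies 65 mm ahead of it; z points along the fingers, y is the line along which they close (so a half turn about z gives the same grasp; the last joint's range is limited). The gripper opens to 93 mm and grips with 3 to 60 N. Pads are 15 mm wide; open, the fingers measure 128 mm over their backs; the gripper's body (75 mm by 188 mm) begins 65 mm behind the grasp point.
Start: joints at [1.03, 0.259, 1.535, -0, 1.348, -0.203], TCP at [0.182, 0.519, 0.303] pointing down, gripper open.
Joint ranges: [-3.14, 3.14], [-0.91, 2.08], [0.19, 2.58], [-1.22, 4.36], [0.22, 2.71], [-3.12, 3.12]. Speed limits (rad/s): [2.57, 2.57, 3.14, 3.14, 3.14, 3.14].

### API

Orientations are given as a unit quaternion [x, y, z, w].
In Python, from cell import robot gives the robot as it stands.
- The arm moves only by the tool jog_arm, never from a script. Its argument "targets" is a list of rows, each an object of numbers: "x", "y", "z": the shift along the tool's x, y, z in cm; "roll": the turn about the tool's z in degrees. A call has 1 to 12 rows; each row shifts and turns the commanded pose from where the row before left it, along the tool's axes as they then stand; what a row does not reach is not made up. A row lasts 1/8 s, in which the tool goes at most 62.5 mm and 10.7 degrees, less where a joint would pass 70% of its speed; a pose out of reach is approached as far as the arm can. A call is refused whole if a number of a shift passes 6.25 or a number of a turn 10.7, either way. A call with a gripper value outside its range is refused whole. "grip" is the finger opening in cm, from 0 to 9.3, set as the call begins (left out, the last holds). The fingers move at their own pace and stop on an object; "grip_force" is the grip in N (left out, the last holds). Time passes only in rows, so rows that do not move let the fingers close. It gives the time, the measured TCP pose, the force, the opening and the grip force at its end, in the units of the state.
- robot.sense(): the state, without advancing time (a new reading comes with each control period).
- robot.read_camera(name): name is "scene" or "top" or "wrist"; returns a dict with "color" (384x512x3 uint8, blue, green, red), "depth" (384x512 float32, m along the optical axis (not along the pixel's ray), 0 where there is no reading), "K" (3x3 intrinsics, pixels), "k1" (the pictures are not rectified: a ray, as slopes to the right and down, at radius r is drawn at 1 + k1 r^2 times it, then the intrinsics apply), "view" (4x4, takes a point from world to camera coordinates). Camera axes: x right, y down, z forward; pixel columns grow to the right and rows downward; lengths in m; the calibration is good to about 2 mm. A picture is of the moment at which its call begins.
- robot.job_done(): hands the job in; it is judged then, once.
The state is a dict: "time_s": time; "joint_positions": joint angles; "qd": joint speeds; "joint_torque": joint torques, N m; "tool_pos": TCP position; "ee_rot": TCP orientation; "wrist_force": force on the tool from outside, world axes, zero at the start; "moment": the same for the moment, N m; "opening": opening from 0.0 (shut) to 1.0 (fully open); "finger_force": force on a finger pad.
Only numpy, scipy, OpenCV 4.12 (cv2) and the standard library are available. Lean on these libraries where they do the work, as an engineer would, in place of code of your own. Each camera call takes 0.05 s, during which the arm holds its last target. There are 200 camera calls.

### The job

Ready the flask for its tilt check: first set the flat-topped stopper from the rack fully down into the neck of the flask and let go of it, then push the thin end of the wooden wedge, flat along the bench, under the free edge of the hinged plate that carries the flask until that edge just lifts off its rests, with a gap of about 4 mm (2 to 6 mm will do). Finish while still gripping the wedge there, the plate resting on the wedge alone and not touched by the robot. Leave the other stopper and the other loose things on the bench where they are.

Things in the scene. Friction and masses are not known exactly. Their poses are not given: they have to be found in the camera images.
- stopper_head (a point): cork stopper to use, 62 mm tall, upright in one of two holes (100 mm apart) of a fixed dark wooden rack, 170 x 60 mm, 36 mm high. Plain flat-topped cylindrical head, 30 mm across, 34 mm tall, its underside on the rack top; below it a tapered shank 28 mm long (22 mm across under the head, 14 mm at the tip). This point: on the axis at mid-head, 17 mm above the head's underside; z up
- flask_mouth (a point): centre of the rim of the green glass conical flask's open neck; z points up out of the bore. Bore 24 mm wide, 35 mm deep; lip 37 mm across outside. The flask (95 mm high, foot 76 mm) is clipped to the hinged plate and moves with it; rim 121 mm above the bench with the plate down. Stopper home: its head stands on the rim, stopper_head 17 mm above this point
- plate_edge (a point): middle of the underside of the hinged aluminium plate's free edge, a round bar 10 mm thick, 170 mm long along y here; 14 mm above the bench when down. x points from the edge to the hinge: the way the wedge goes in. Plate 170 x 170 mm, top 26 mm high, flask axis 88 mm in from the edge. Under the edge it is open down to the bench, 114 mm wide, centred here, between side rails. Stand is fixed to the bench
- tilt_plate (a joint): angle of the hinged plate, rad: 0 on its rests, growing as the free edge rises. The free edge is 170 mm from the hinge, so 0.01 rad lifts it 1.7 mm. The plate falls back by its own weight (about 4 N at the edge)
- wedge_grip (a point): wooden wedge, 140 mm long, 36 mm wide, about 110 g, flat on the bench. This point: centre of its grip block (40 long, 36 wide, 34 mm high), 17 mm above its underside, 20 mm from its rear end. x points to the thin end, 120 mm ahead; z up. The top slopes straight from 4 mm high at the thin end to 26 mm high 100 mm further back, where the block begins
- spare_stopper: another cork stopper in the rack, 60 mm tall, with a ball-shaped head 28 mm across on a thin collar; to be left alone. Origin at the centre of its small end
- batten: plain flat wooden block 120 x 36 x 20 mm, no taper; to be left alone. Origin at the centre of its underside
- cup: white ceramic cup, 80 mm across at the rim and 85 mm high; to be left alone. Origin at the centre of its underside
- torch_head: brass torch head lying on the bench, about 155 mm long and 22 mm thick; to be left alone. Origin on the bench below its middle
- tweezers: dark steel tweezers lying flat, 150 mm long and 6 mm high; to be left alone. Origin on the bench below their middle
There are look-alikes about, which are no part of the job. Leave any blue look-alike of the part that bears stopper_head alone.

How it is judged:
On the way, in this order (a step that is already met when the one before it is completed fails the run):
1. the flat-topped stopper sits fully down in the flask's neck, let go, while the plate still lies on its rests (z of stopper_head in the frame of flask_mouth between 0.013 and 0.0195 m and horizontal distance between stopper_head and flask_mouth below 0.004 m and angle between the z axis of stopper_head and the z axis of flask_mouth, either way round below 0.1 rad and contact force between each of the arm, the fingers and stopper below 0.1 N and value of joint tilt_plate below 0.006 rad), for 0.2 s.
2. the wedge, gripped, carries the plate's free edge just clear of its rests (value of joint tilt_plate between 0.009 and 0.041 rad and contact force between wedge and stand above 0.5 N and contact force between each of the arm, the fingers and stand below 0.3 N and contact force between the fingers and wedge above 1 N and angle between wedge_grip's own z axis and vertical below 0.12 rad and height (world z) of wedge_grip below 0.024 m and velocity of joint tilt_plate between -0.05 and 0.05 rad/s), for 0.2 s.
At the end, for the whole second after the job is handed in: Stopper head on the flask rim (within 2.5 mm, centred within 4 mm, aligned within 0.1 rad), released; plate edge 1.5 to 7 mm off its rests (0.009 to 0.041 rad), still, pressing on the wedge (over 0.5 N); wedge flat on the bench, gripped (over 1 N); robot not touching stand or flask (all of step 2 and z of stopper_head in the frame of flask_mouth between 0.013 and 0.0195 m and horizontal distance between stopper_head and flask_mouth below 0.004 m and angle between the z axis of stopper_head and the z axis of flask_mouth, either way round below 0.1 rad and contact force between each of the arm, the fingers and stopper below 0.1 N); the arm keeps its last pose, push and grip.
It fails at once if the spare stopper is moved more than 40 mm (distance of spare_stopper from where it was at the start of the episode above 0.04 m).
It fails at once if the batten is moved more than 40 mm (distance of batten from where it was at the start of the episode above 0.04 m).
It fails at once if the cup is moved more than 40 mm (distance of cup from where it was at the start of the episode above 0.04 m).
It fails at once if the torch head is moved more than 40 mm (distance of torch_head from where it was at the start of the episode above 0.04 m).
It fails at once if the tweezers is moved more than 40 mm (distance of tweezers from where it was at the start of the episode above 0.04 m).
It also fails if it takes over 59 s, if anything falls off the work surface, if the arm or the gripper's body presses on something with over 40 N, if the wrist force passes 120 N, or if a joint passes its speed limit or range.

## Working session

There is one attempt and no reset: what is moved stays moved. The work goes in short steps, Python scripts to look and compute and a tool call to move; the robot and the scene stay as the last step left them, time stands still between calls to the robot, and variables do not carry over. Pictures are saved under pics/ and viewed, at most 10 in all, crops included, and the job is handed in when it is done.

Besides the shell and the picture viewer there is one more tool, called after "Request:" as name([rows], argument=value, ...), one row to a line, values as JSON. jog_arm: Moves the arm, as the interface text tells. Its arguments: {"type":"object","properties":{"targets":{"type":"array"},"grip":{"type":"number"},"grip_force":{"type":"number"}},"required":["targets"]}

```bash
ls; mkdir -p pics; cat > h.py <<'E'
import numpy as np, cv2
from cell import robot
def cam(n):
    c=robot.read_camera(n); return c
def cloud(c):
    """world xyz per pixel (HxWx3), nan without depth"""
    K=c["K"];h,w=c["depth"].shape
    uv=np.stack(np.meshgrid(np.arange(w),np.arange(h)),-1).reshape(-1,1,2).astype(float)
    p=cv2.undistortPoints(uv,np.array(K,float),np.array([c["k1"],0,0,0,0.])).reshape(h,w,2)
    d=c["depth"].astype(float);d[d==0]=np.nan
    P=np.stack([p[...,0]*d,p[...,1]*d,d],-1)
    V=np.linalg.inv(np.array(c["view"]))
    return P@V[:3,:3].T+V[:3,3]
E
python3 - <<'E'
from h import *
s=robot.sense();print(s["time_s"],s["tool_pos"],s["ee_rot"],s["wrist_force"])
for n in("top","scene"):
    c=cam(n);np.savez(f"{n}.npz",**c);cv2.imwrite(f"pics/{n}0.png",c["color"]);print(n,c["K"],c["k1"],c["view"])
E
```

```text
pics
0.0 [0.18204195 0.5185931  0.30191227] [ 1.68079768e-01  9.85772980e-01 -8.44044520e-04 -3.33590183e-04] [-0.4814684   0.34588534 -0.31295362]
top [[358.32566936   0.         254.4585061 ]
 [  0.         358.32566936 188.31229847]
 [  0.           0.           1.        ]] -0.051897311353765845 [[ 2.98144680e-04 -9.99942927e-01  1.06796354e-02 -8.66171862e-02]
 [-9.86468191e-01 -2.04504644e-03 -1.63940004e-01  5.81967834e-01]
 [ 1.63952488e-01 -1.04862428e-02 -9.86412500e-01  9.19072568e-01]
 [ 0.00000000e+00  0.00000000e+00  0.00000000e+00  1.00000000e+00]]
scene [[486.82440316   0.         252.68375166]
 [  0.         486.82440316 189.2474175 ]
 [  0.           0.           1.        ]] -0.1378264710848833 [[ 0.83518395  0.54992421 -0.00715089 -0.43529491]
 [ 0.35268511 -0.54551809 -0.76027839 -0.17430383]
 [-0.42199643  0.6324503  -0.64955803  1.57220923]
 [ 0.          0.          0.          1.        ]]
```

View pics/top0.png

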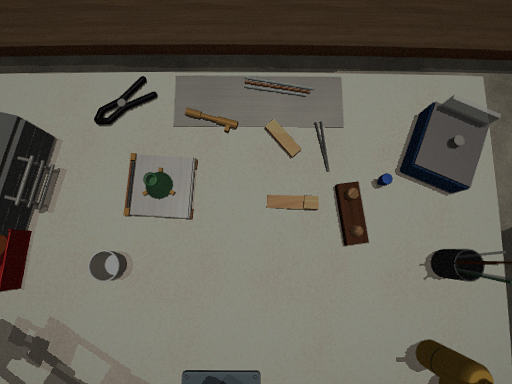

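View pics/scene0.png

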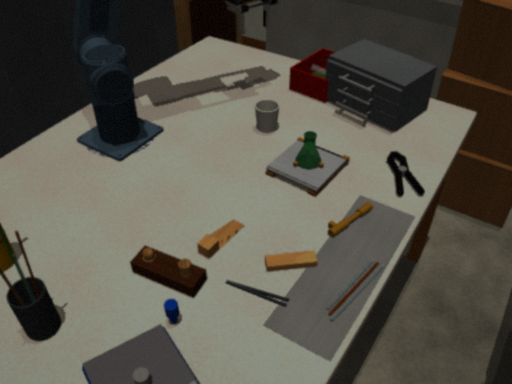

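The top view shows the stand at (160,187) and the flask neck at about (151,179). The wedge is at (292,202), with its block to the right and thin end to the left, and the batten is at (282,138). The rack is at (351,213).

Stopper candidates are the rack heads at (353,193) and (358,231), plus the blue look-alike at (385,180), which I rule out. I'll check the rack and stand in one close crop.

```bash
python3 - <<'E'
from h import *
t=np.load("top.npz");s=np.load("scene.npz")
A=cv2.resize(t["color"][165:255,320:400],(400,450),interpolation=cv2.INTER_CUBIC)
B=cv2.resize(t["color"][145:225,115:205],(400,356),interpolation=cv2.INTER_CUBIC)
C=cv2.resize(s["color"][235:300,125:215],(400,289),interpolation=cv2.INTER_CUBIC)
D=cv2.resize(s["color"][125:200,260:355],(400,311),interpolation=cv2.INTER_CUBIC)
out=np.zeros((600,800,3),np.uint8)
out[:289,:400]=C; out[:311,400:]=D; out[289:600,:400]=A[100:411]; out[311:600,400:]=cv2.resize(B,(400,289))
cv2.imwrite("pics/crop1.png",np.clip(out.astype(float)*1.6,0,255).astype(np.uint8))
P=cloud(t)
np.set_printoptions(precision=4,suppress=True)
for n,(u,v) in dict(st1=(353,193),st2=(358,231),rackA=(345,183),rackB=(362,241),bench=(230,200),neck=(151,179),plate=(185,200),wedgeblk=(312,202),wedgetip=(270,201),cup=(105,265)).items(): print(n,P[v,u])
H=P[...,2]
print((H[140:225:3,118:206:3]*1000).round().astype(int) if not np.isnan(H[140:225:3,118:206:3]).any() else np.nan_to_num(H[140:225:3,118:206:3]*1000).round().astype(int))
E
```

```text
st1 [ 0.5664 -0.347   0.0702]
st2 [ 0.4663 -0.357   0.0665]
rackA [ 0.6001 -0.3367  0.033 ]
rackB [ 0.4408 -0.376   0.0356]
bench [ 0.5569 -0.0173 -0.0022]
neck [0.5997 0.1841 0.0869]
plate [0.5535 0.1057 0.021 ]
wedgeblk [ 0.5469 -0.2433  0.034 ]
wedgetip [ 0.5533 -0.1301  0.0046]
cup [0.375  0.3237 0.0054]
[[  0  -1  -2  -1  -5   2  -2   1  -2   2  -2  -2  -1  -1  -1   1  -1  -2
    3   1   0   0   1   0   2   0  -4  -1  -1   0]
 [ -2   2   1   1   0   3  -2  -3   2  -3   0  -2  -1   1  -2  -2   3   2
    0   1   0   0   0   1   2  -3  -1   3   2  -5]
 [ -2   1   0   2  -1  -1   0  -2  -1   3   2  -2   0  -3  -1   2   0  -3
   -3   0   0  -6   0   2   3  -2   5  -3   3   1]
 [ -1   0   0   0  -1  -3  -2  -4  -1  -1  -1   0  -4   2   2   1   0   1
   -4   2   0   1  -1  -1  -1   1  -1   1   1  -2]
 [ -5   1  -1   0   3  -2   1   1  -2   2   2   2   1   1   3   0   3  -1
   -2   1  -2   0   0   1  -1   4   2   1  -4  -2]
 [ -1  -2   0   0  -1  27  21  26  29  26  25  27  26  -2   0   1  -1   0
    1  -1   0   1  -1  -2   0   1   0  -1   0  -2]
 [ -2  -4   0  -2  27  27  20  25  27  2
[... 2135 characters left out ...]
 25  26  26  26  25  26
   29  29  23  25  24  27  21   1  -1   1  -2   0]
 [ -1   1  28  26  27  25  31  25  28  27  25  27  28  25  24  24  27  24
   26  28  26  25  25  24  24  -1  -1  -1   2   4]
 [  2   1  23  28  14   9  12  24  28  24  25  25  26  27  23  26  24  27
   26  24  25  25  26  26  21  -1  -4  -4  -2   0]
 [  0  -2  -1   1  -2   1   0   1   4   0   2   0  -1  -2  -2   0   1   0
    2   1   3   8  10  22  19  -4  -3  -1  -3  -3]
 [  2   0  -2  -2   0   2   1   0  -3   0   2  -2  -3   0   3   0  -1   3
   -2   1  -2   0   0  -1  -2   3   1  -1   1   1]
 [  2   1  -1   1   2   0  -2   0  -2   0   1  -1  -2   3   5  -3  -1   0
    4   0   0   1   1  -1  -1  -4  -3  -3   1   0]]
```

View pics/crop1.png

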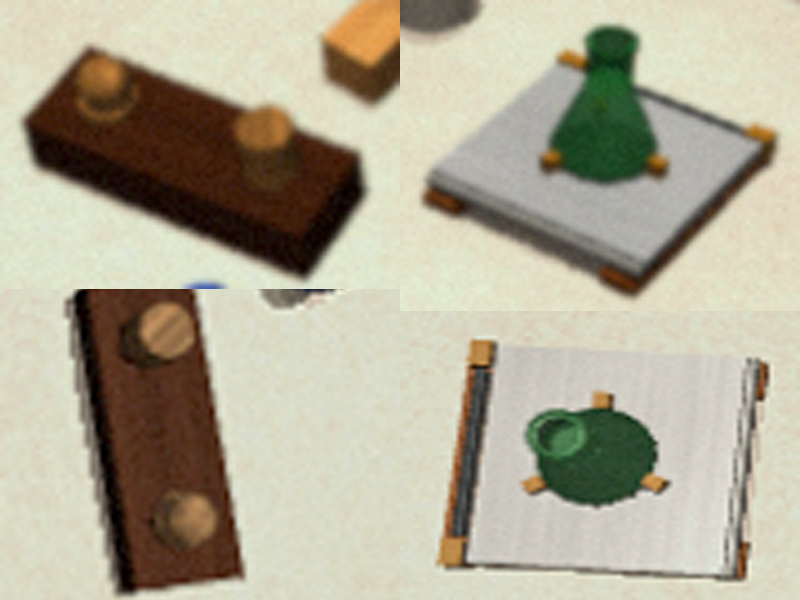

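Top left and bottom left of the crop show the flat-topped stopper at top px (353,193), and the ball-headed one at (358,231). The plate's free edge is on the right side (px col ~197), with the hinge between posts on the left, so the wedge goes in along about +y. Next I'll fit poses.

```bash
cat >> h.py <<'E'
def rect(xy):
    r=cv2.minAreaRect((np.asarray(xy)*1000).astype(np.float32)); return np.round(r[0],1),np.round(r[1],1),round(r[2],2)
def circ(xy,r):
    from scipy.optimize import least_squares
    f=lambda p:np.hypot(*(xy-p).T)-r
    return least_squares(f,xy.mean(0),loss="soft_l1",f_scale=.002).x
def sel(P,lo,hi):
    return np.all((P>np.array(lo))&(P<np.array(hi)),-1)
E
python3 - <<'E'
from h import *
np.set_printoptions(precision=4,suppress=True)
for n in("top","scene"):
    c=np.load(n+".npz");P=cloud(c);print(n)
    b=sel(P,(.45,-.1,-.02),(.65,0,.02));print(" bench z",np.median(P[b][:,2]))
    m=sel(P,(.5,-.42,.055),(.63,-.28,.09));print(" stopper top",m.sum(),np.median(P[m][:,2]),rect(P[m][:,:2]))
    m=sel(P,(.5,-.42,.064),(.63,-.28,.09));print("   ",m.sum(),rect(P[m][:,:2]),P[m].mean(0))
    m=sel(P,(.53,.1,.113),(.67,.25,.14));print(" rim",m.sum(),np.median(P[m][:,2]),rect(P[m][:,:2]),circ(P[m][:,:2],.0155))
    m=sel(P,(.46,.05,.018),(.72,.3,.034));print(" plate",m.sum(),rect(P[m][:,:2]))
    m=sel(P,(.49,-.28,.006),(.6,-.1,.05));print(" wedge",m.sum(),rect(P[m][:,:2]))
    m=sel(P,(.49,-.28,.029),(.6,-.1,.05));print(" block",m.sum(),rect(P[m][:,:2]))
    m=sel(P,(.41,-.46,.026),(.65,-.25,.045));print(" rack",m.sum(),rect(P[m][:,:2]))
    cand=sel(P,(.46,.05,.018),(.72,.3,.034))
    Q=P[cand];
    for x0 in np.arange(.5,.68,.02):
        k=abs(Q[:,0]-x0)<.01
        if k.sum()>8: print("   x",round(x0,2),"ymin/max",np.percentile(Q[k,1],[1,99]))
E
```

```text
top
 bench z -0.0006359204215033998
 stopper top 114 0.06853791291398592 (array([ 566.2, -347.3]), array([28.7, 27.5]), 1.35)
    100 (array([ 566.8, -347.3]), array([27.7, 27.4]), 89.69) [ 0.5665 -0.3475  0.0688]
 rim 97 0.12019149577437727 (array([593.5, 177.9]), array([32.6, 36.2]), 75.83) [0.5936 0.1776]
 plate 3272 (array([594. , 176.6]), array([184.4, 177. ]), 86.74)
 wedge 627 (array([ 549.9, -192. ]), array([137.1,  36.6]), 87.05)
 block 194 (array([ 547.1, -240.1]), array([33.7, 41.4]), 0.08)
 rack 1220 (array([ 518.4, -356.9]), array([170.2, 203.7]), 10.21)
   x 0.5 ymin/max [0.0905 0.1899]
   x 0.52 ymin/max [0.0909 0.2711]
   x 0.54 ymin/max [0.0889 0.2653]
   x 0.56 ymin/max [0.0885 0.2629]
   x 0.58 ymin/max [0.0868 0.2619]
   x 0.6 ymin/max [0.085  0.2619]
   x 0.62 ymin/max [0.0851 0.2608]
   x 0.64 ymin/max [0.0832 0.259 ]
   x 0.66 ymin/max [0.0821 0.2577]
   x 0.68 ymin/max [0.0839 0.2617]
scene
 bench z 0.0011822791247143583
 stopper top 175 0.07103407861487276 (array([ 571.4, -348.2]), array([28.7, 31.3]), 38.57)
    141 (array([ 571.4, -348.2]), array([28.7, 31.3]), 38.57) [ 0.5728 -0.349   0.0709]
 rim 96 0.12097700286664909 (array([596.6, 178. ]), array([33.6, 39.4]), 28.2) [0.5975 0.1752]
 plate 1884 (array([598.3, 173.9]), array([191.7, 178.1]), 87.27)
 wedge 742 (array([ 554.1, -198.5]), array([150.4,  76.3]), 70.38)
 block 218 (array([ 551.5, -242.5]), array([43.3, 39. ]), 85.67)
 rack 1557 (array([ 523., -366.]), array([173.7, 218.8]), 10.98)
   x 0.5 ymin/max [0.09   0.1422]
   x 0.52 ymin/max [0.0868 0.27  ]
   x 0.54 ymin/max [0.0858 0.2605]
   x 0.56 ymin/max [0.0843 0.1986]
   x 0.58 ymin/max [0.082  0.2581]
   x 0.6 ymin/max [0.0826 0.2599]
   x 0.62 ymin/max [0.0816 0.2581]
   x 0.64 ymin/max [0.0801 0.2581]
   x 0.66 ymin/max [0.0789 0.2552]
   x 0.68 ymin/max [0.0807 0.264 ]
```

Request:
jog_arm([
  {"roll": 10.5},
  {"roll": 10.5},
  {"roll": 10.5},
  {"roll": 10.5},
  {"roll": 10.5},
  {"roll": 10.5},
  {"roll": 10.65},
])

```text
invalid input at $.targets[0]: expected keys x, y, z, roll
```

Request:
jog_arm([
  {"x": -3.5,"y": 1.8,"z": 0.2},
  {"x": -3.5,"y": 1.8,"z": 0.2},
  {"x": -3.5,"y": 1.8,"z": 0.2},
  {"x": -3.5,"y": 1.8,"z": 0.2},
  {"x": -3.5,"y": 1.8,"z": 0.2},
  {"x": -3.5,"y": 1.8,"z": 0.2},
  {"x": -3.5,"y": 1.8,"z": 0.2},
  {"x": -3.5,"y": 1.8,"z": 0.2},
  {"x": -3.5,"y": 1.8,"z": 0.2},
  {"x": -3.5,"y": 1.8,"z": 0.2},
  {"x": -3.5,"y": 1.8,"z": 0.2},
  {"x": -3.5,"y": 1.8,"z": 0.2},
])

```text
invalid input at $.targets[0]: expected keys x, y, z, roll
```

Request:
jog_arm([
  {"x": -3.5,"y": 1.8,"z": 0.2},
  {"x": -3.5,"y": 1.8,"z": 0.2},
  {"x": -3.5,"y": 1.8,"z": 0.2},
  {"x": -3.5,"y": 1.8,"z": 0.2},
  {"x": -3.5,"y": 1.8,"z": 0.2},
  {"x": -3.5,"y": 1.8,"z": 0.2},
  {"x": -3.5,"y": 1.8,"z": 0.2},
  {"x": -3.5,"y": 1.8,"z": 0.2},
  {"x": -3.5,"y": 1.8,"z": 0.2},
  {"x": -3.5,"y": 1.8,"z": 0.2},
  {"x": -3.5,"y": 1.8,"z": 0.2},
  {"x": -3.5,"y": 1.8,"z": 0.2},
  {},
])

```text
invalid input at $.targets[0]: expected keys x, y, z, roll
```

All four keys are needed in every row.

Request:
jog_arm([
  {"x": 0,"y": 0,"z": 0,"roll": 10.5},
  {"x": 0,"y": 0,"z": 0,"roll": 10.5},
  {"x": 0,"y": 0,"z": 0,"roll": 10.5},
  {"x": 0,"y": 0,"z": 0,"roll": 10.5},
  {"x": 0,"y": 0,"z": 0,"roll": 10.5},
  {"x": 0,"y": 0,"z": 0,"roll": 10.5},
  {"x": 0,"y": 0,"z": 0,"roll": 10.65},
])

```text
time_s: 0.98
tool_pos: [0.1821, 0.5187, 0.3022]
ee_rot: [0.728, 0.686, -0.001, 0.0]
wrist_force: [1.2, 0.6, -0.5]
opening: 1.001
finger_force: 0.0
```

Request:
jog_arm([
  {"x": -3.5,"y": 1.8,"z": 0.2,"roll": 0},
  {"x": -3.5,"y": 1.8,"z": 0.2,"roll": 0},
  {"x": -3.5,"y": 1.8,"z": 0.2,"roll": 0},
  {"x": -3.5,"y": 1.8,"z": 0.2,"roll": 0},
  {"x": -3.5,"y": 1.8,"z": 0.2,"roll": 0},
  {"x": -3.5,"y": 1.8,"z": 0.2,"roll": 0},
  {"x": -3.5,"y": 1.8,"z": 0.2,"roll": 0},
  {"x": -3.5,"y": 1.8,"z": 0.2,"roll": 0},
  {"x": -3.5,"y": 1.8,"z": 0.2,"roll": 0},
  {"x": -3.5,"y": 1.8,"z": 0.2,"roll": 0},
  {"x": -3.5,"y": 1.8,"z": 0.2,"roll": 0},
  {"x": -3.5,"y": 1.8,"z": 0.2,"roll": 0},
])

```text
time_s: 2.48
tool_pos: [0.3761, 0.0869, 0.2785]
ee_rot: [0.725, 0.688, -0.0, -0.0]
wrist_force: [0.9, 0.3, 0.3]
opening: 0.996
finger_force: 0.0
```

Request:
jog_arm([
  {"x": -3.5,"y": 1.8,"z": 0.2,"roll": 0},
  {"x": -3.5,"y": 1.8,"z": 0.2,"roll": 0},
  {"x": -3.5,"y": 1.8,"z": 0.2,"roll": 0},
  {"x": -3.5,"y": 1.8,"z": 0.2,"roll": 0},
  {"x": -3.5,"y": 1.8,"z": 0.2,"roll": 0},
  {"x": -3.5,"y": 1.8,"z": 0.2,"roll": 0},
  {"x": -3.5,"y": 1.8,"z": 0.2,"roll": 0},
  {"x": -3.5,"y": 1.8,"z": 0.2,"roll": 0},
  {"x": -3.5,"y": 1.8,"z": 0.2,"roll": 0},
  {"x": -3.5,"y": 1.8,"z": 0.2,"roll": 0},
  {"x": 0,"y": 0,"z": 0,"roll": 0},
  {"x": 0,"y": 0,"z": 0,"roll": 0},
])

```text
time_s: 3.98
tool_pos: [0.5368, -0.2701, 0.2581]
ee_rot: [0.725, 0.688, -0.0, -0.001]
wrist_force: [0.5, 0.3, 0.0]
opening: 1.002
finger_force: 0.0
```

```bash
python3 - <<'E'
from h import *
np.set_printoptions(precision=4,suppress=True)
c=cam("wrist");np.savez("w1.npz",**c);cv2.imwrite("pics/w1.png",c["color"])
P=cloud(c);V=np.linalg.inv(c["view"]);print("cam pos",V[:3,3],"axes",V[:3,:3].tolist())
print("range",np.nanmin(P[...,:2],(0,1)),np.nanmax(P[...,:2],(0,1)))
b=P[...,2]<.01;print("bench",np.nanmedian(P[b][:,2]))
for lo,hi,nm in(((.5,-.42,.05),(.63,-.28,.09),"stopper"),((.5,-.42,.064),(.63,-.28,.09),"stoptop"),((.49,-.28,.006),(.6,-.1,.05),"wedge"),((.49,-.28,.03),(.6,-.1,.05),"block")):
    m=sel(P,lo,hi)
    if m.sum()>5: print(nm,m.sum(),np.median(P[m][:,2]),rect(P[m][:,:2]),P[m].mean(0))
print(robot.sense()["tool_pos"],robot.sense()["ee_rot"])
E
```

```text
cam pos [ 0.5402 -0.2048  0.3408] axes [[0.9985828982328856, -0.05114497682875346, -0.014710088442810172], [-0.05316874664800652, -0.9707173379118466, -0.23426680144061587], [-0.002297767762226004, 0.23471693850790384, -0.9720610469722499]]
range [ 0.1613 -0.4923] [ 0.9049 -0.027 ]
bench 0.0008149638360986922
stopper 259 0.0647238374997341 (array([ 567.1, -338.1]), array([28.2, 11.2]), 3.47) [ 0.567  -0.3363  0.0632]
stoptop 133 0.06955442628207342 (array([ 568.6, -337.4]), array([ 8.4, 26.2]), 85.95) [ 0.5679 -0.3366  0.069 ]
wedge 3591 0.020761792558695424 (array([ 551. , -192.2]), array([138.1,  35.4]), 86.94) [ 0.5508 -0.1949  0.0218]
block 1050 0.03470077407197575 (array([ 548.4, -242. ]), array([38.4, 35.3]), 86.93) [ 0.5482 -0.2418  0.0347]
[ 0.5369 -0.2698  0.2584] [ 0.7253  0.6884  0.     -0.0008]
```

View pics/w1.png

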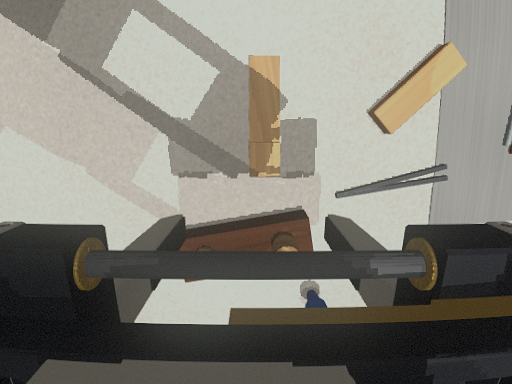

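The wrist view shows the wedge along cols 249–280, with its block at rows 142–178, and the rack partly hidden by the gripper. I'll back off along tool x so the camera sees the stopper clear of the fingers.

Request:
jog_arm([
  {"x": -4,"y": 0.9,"z": 0,"roll": 0},
  {"x": -4,"y": 0.9,"z": 0,"roll": 0},
  {"x": -4,"y": 0.9,"z": 0,"roll": 0},
  {"x": -4,"y": 0.3,"z": 0,"roll": 0},
  {"x": 0,"y": 0,"z": 0,"roll": 0},
  {"x": 0,"y": 0,"z": 0,"roll": 0},
])

```text
time_s: 4.78
tool_pos: [0.5589, -0.4306, 0.2587]
ee_rot: [0.725, 0.689, 0.0, -0.001]
wrist_force: [1.0, 0.8, 0.4]
opening: 0.997
finger_force: 0.0
```

```bash
cat >> h.py <<'E'
def tool():
    from scipy.spatial.transform import Rotation as R
    s=robot.sense(); return np.array(s["tool_pos"]),R.from_quat(s["ee_rot"]).as_matrix(),s
def togo(p):
    """cm in tool axes from TCP to world p"""
    t,Rm,s=tool(); return (Rm.T@(np.array(p)-t)*100).round(2)
E
python3 - <<'E'
from h import *
np.set_printoptions(precision=4,suppress=True)
c=cam("wrist");np.savez("w2.npz",**c)
P=cloud(c)
for lo,hi,nm in(((.5,-.42,.05),(.63,-.28,.09),"stopper"),((.5,-.42,.064),(.63,-.28,.09),"stoptop")):
    m=sel(P,lo,hi)
    if m.sum()>5: print(nm,m.sum(),np.median(P[m][:,2]),rect(P[m][:,:2]),P[m].mean(0))
m=sel(P,(.5,-.42,.03),(.63,-.28,.042));print("rack top",np.median(P[m][:,2]))
t,Rm,s=tool();print(t,Rm.tolist(),s["wrist_force"])
E
```

```text
stopper 734 0.0706197606073003 (array([ 567.8, -348.5]), array([29.8, 27.7]), 86.68) [ 0.5677 -0.3485  0.0705]
stoptop 732 0.07062531266084174 (array([ 567.8, -348.5]), array([29.8, 27.7]), 86.68) [ 0.5677 -0.3485  0.0706]
rack top 0.036688538402914944
[ 0.5591 -0.4303  0.2589] [[0.0511693675386468, 0.9986899686778242, -0.0002056404188448357], [0.9986895242876629, -0.05116914377736932, 0.0009761163725985428], [0.00096431518541804, -0.0002553181895004502, -0.9999995024542991]] [0.4818 0.5477 0.0504]
```

Request:
jog_arm([
  {"x": 2.75,"y": 0.15,"z": 0,"roll": 0},
  {"x": 2.75,"y": 0.15,"z": 0,"roll": 0},
  {"x": 2.76,"y": 0.15,"z": 0,"roll": 0},
  {"x": 0,"y": 0,"z": 2.5,"roll": 0},
  {"x": 0,"y": 0,"z": 2.5,"roll": 0},
  {"x": 0,"y": 0,"z": 2.5,"roll": 0},
  {"x": 0,"y": 0,"z": 2.5,"roll": 0},
  {"x": 0,"y": 0,"z": 1.7,"roll": 0},
  {"x": 0,"y": 0,"z": 1.0,"roll": 0},
  {"x": 0,"y": 0,"z": 0.6,"roll": 0},
  {"x": 0,"y": 0,"z": 0,"roll": 0},
  {"x": 0,"y": 0,"z": 0,"roll": 0},
])

```text
time_s: 6.32
tool_pos: [0.5681, -0.3502, 0.1266]
ee_rot: [0.725, 0.688, 0.0, 0.001]
wrist_force: [-0.9, 1.2, 0.5]
opening: 1.003
finger_force: 0.0
```

Request:
jog_arm([
  {"x": 0,"y": 0,"z": 0,"roll": 0},
  {"x": 0,"y": 0,"z": 0,"roll": 0},
  {"x": 0,"y": 0,"z": 0,"roll": 0},
  {"x": 0,"y": 0,"z": 0,"roll": 0},
  {"x": 0,"y": 0,"z": 0,"roll": 0},
  {"x": 0,"y": 0,"z": 0,"roll": 0},
], grip=2, grip_force=20)

```text
time_s: 7.08
tool_pos: [0.5677, -0.3498, 0.1257]
ee_rot: [0.725, 0.688, 0.0, -0.0]
wrist_force: [-0.1, -0.7, -1.2]
opening: 0.402
finger_force: 0.0
```

Request:
jog_arm([
  {"x": 0,"y": 0,"z": 0,"roll": 0},
  {"x": 0,"y": 0,"z": 0,"roll": 0},
  {"x": 0,"y": 0,"z": 0,"roll": 0},
  {"x": 0,"y": 0,"z": 0,"roll": 0},
])

```text
time_s: 7.58
tool_pos: [0.5677, -0.3499, 0.1257]
ee_rot: [0.725, 0.688, -0.0, -0.0]
wrist_force: [-0.2, 0.1, -0.5]
opening: 0.32
finger_force: 20.0
```

Request:
jog_arm([
  {"x": 0,"y": 0,"z": -0.5,"roll": 0},
  {"x": 0,"y": 0,"z": -1,"roll": 0},
  {"x": 0,"y": 0,"z": -2,"roll": 0},
  {"x": 0,"y": 0,"z": -3,"roll": 0},
  {"x": 0,"y": 0,"z": -3,"roll": 0},
  {"x": 0,"y": 0,"z": -3,"roll": 0},
  {"x": 0,"y": 0,"z": -1.5,"roll": 0},
  {"x": 0,"y": 0,"z": 0,"roll": 0},
])

```text
time_s: 8.57
tool_pos: [0.5681, -0.3501, 0.2672]
ee_rot: [0.725, 0.688, 0.0, 0.001]
wrist_force: [-0.1, -1.1, -0.3]
opening: 0.315
finger_force: 20.0
```

Request:
jog_arm([
  {"x": 3,"y": 0.03,"z": 0,"roll": 0},
  {"x": 4.5,"y": 0.03,"z": 0,"roll": 0},
  {"x": 4.5,"y": 0.03,"z": 0,"roll": 0},
  {"x": 4.5,"y": 0.03,"z": 0,"roll": 0},
  {"x": 4.5,"y": 0.03,"z": 0,"roll": 0},
  {"x": 4.5,"y": 0.03,"z": 0,"roll": 0},
  {"x": 4.5,"y": 0.03,"z": 0,"roll": 0},
  {"x": 4.5,"y": 0.03,"z": 0,"roll": 0},
  {"x": 4.5,"y": 0.03,"z": 0,"roll": 0},
  {"x": 4,"y": 0.05,"z": 0,"roll": 0},
  {"x": 1.6,"y": 0,"z": 0,"roll": 0},
  {"x": 0,"y": 0,"z": 0,"roll": 0},
])

```text
time_s: 10.07
tool_pos: [0.5939, 0.0959, 0.2647]
ee_rot: [0.725, 0.689, -0.001, -0.0]
wrist_force: [0.0, 0.3, -1.2]
opening: 0.319
finger_force: 20.0
```

Request:
jog_arm([
  {"x": 0,"y": 0,"z": 0,"roll": 0},
  {"x": 0,"y": 0,"z": 0,"roll": 0},
  {"x": 0,"y": 0,"z": 0,"roll": 0},
])

```text
time_s: 10.45
tool_pos: [0.5944, 0.0943, 0.2658]
ee_rot: [0.726, 0.688, -0.0, 0.0]
wrist_force: [-0.2, -0.1, -0.7]
opening: 0.318
finger_force: 20.0
```

```bash
python3 - <<'E'
from h import *
np.set_printoptions(precision=4,suppress=True)
for n in("wrist","top"):
    c=cam(n);np.savez(n+"3.npz",**c);cv2.imwrite(f"pics/{n}3.png",c["color"])
    P=cloud(c);print(n)
    m=sel(P,(.56,.145,.112),(.63,.215,.13));print(" rim",m.sum(),np.median(P[m][:,2]),rect(P[m][:,:2]),circ(P[m][:,:2],.0155))
    m=sel(P,(.46,.05,.018),(.72,.3,.034));Q=P[m];print(" plate",rect(Q[:,:2]))
    for x0 in(.53,.56,.59,.62,.65):
        k=abs(Q[:,0]-x0)<.006
        if k.sum()>8: print("   ",x0,np.percentile(Q[k,1],[1,99]))
print(tool()[0])
E
```

```text
wrist
 rim 945 0.12121927076353131 (array([594.5, 176.5]), array([36.4, 35.7]), 70.28) [0.5944 0.1764]
 plate (array([594.1, 175.9]), array([185. , 175.7]), 86.47)
    0.53 [0.09   0.2703]
    0.56 [0.0883 0.2641]
    0.59 [0.0863 0.2637]
    0.62 [0.0848 0.26  ]
    0.65 [0.0835 0.258 ]
top
  return _methods._mean(a, axis=axis, dtype=dtype,
  ret = ret.dtype.type(ret / rcount)
h.py:19: RuntimeWarning: Mean of empty slice.
  return least_squares(f,xy.mean(0),loss="soft_l1",f_scale=.002).x
  ret = um.true_divide(
Traceback (most recent call last):
  File "h.py", line 19, in circ
    return least_squares(f,xy.mean(0),loss="soft_l1",f_scale=.002).x
           ~~~~~~~~~~~~~^^^^^^^^^^^^^^^^^^^^^^^^^^^^^^^^^^^^^^^^^^
ValueError: Initial guess is outside of provided bounds
```

View pics/wrist3.png

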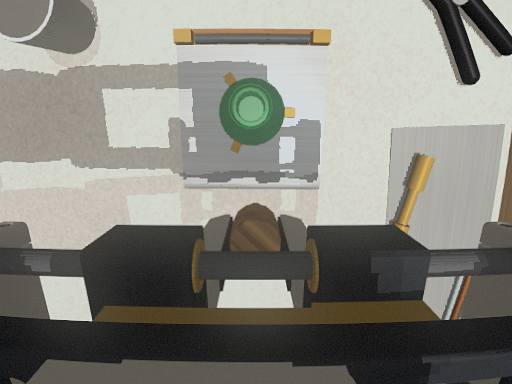

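The wrist view shows the mouth at (251,107) and the held stopper at (256,228), upright. Next I move over the mouth.

Request:
jog_arm([
  {"x": 2.5,"y": -0.1,"z": 0,"roll": 0},
  {"x": 2.5,"y": -0.1,"z": 0,"roll": 0},
  {"x": 2,"y": -0.1,"z": 0,"roll": 0},
  {"x": 1.06,"y": -0.1,"z": 0,"roll": 0},
  {"x": 0,"y": 0,"z": 0,"roll": 0},
  {"x": 0,"y": 0,"z": 0,"roll": 0},
  {"x": 0,"y": 0,"z": 1.0,"roll": 0},
  {"x": 0,"y": 0,"z": 0.7,"roll": 0},
  {"x": 0,"y": 0,"z": 0,"roll": 0},
  {"x": 0,"y": 0,"z": 0,"roll": 0},
])

```text
time_s: 11.8
tool_pos: [0.5946, 0.1759, 0.2487]
ee_rot: [0.725, 0.688, -0.0, -0.0]
wrist_force: [0.4, -0.2, -1.4]
opening: 0.316
finger_force: 20.0
```

```bash
python3 - <<'E'
from h import *
np.set_printoptions(precision=4,suppress=True)
print(tool()[0],togo((.5944,.1750,.2107)))
c=cam("scene");np.savez("s4.npz",**c);A=c["color"][95:195,250:370]
cv2.imwrite("pics/s4.png",np.clip(cv2.resize(A,(720,600),interpolation=cv2.INTER_CUBIC)*1.6,0,255).astype(np.uint8))
E
```

```text
[0.5946 0.1759 0.2487] [-0.09 -0.01  3.8 ]
```

View pics/s4.png

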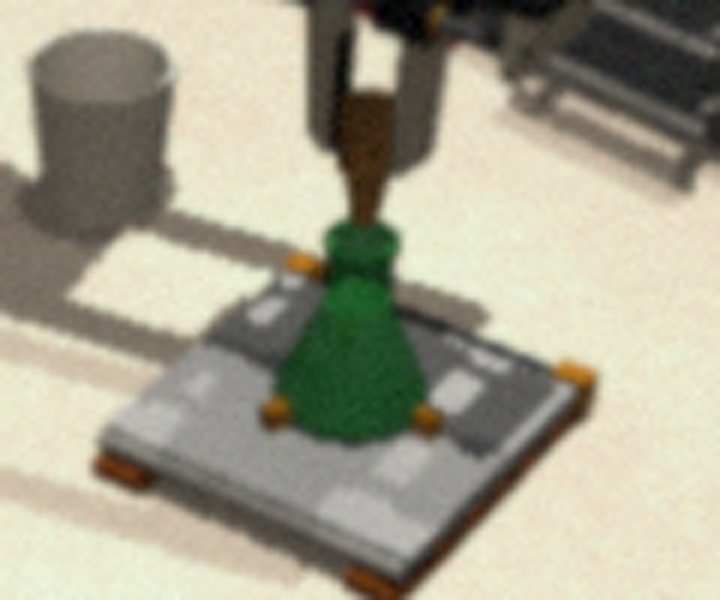

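The stopper's tip sits centred over the neck at crop (365,225) and is upright. I'll correct x by 1 mm and lower it.

Request:
jog_arm([
  {"x": -0.09,"y": 0,"z": 0.4,"roll": 0},
  {"x": 0,"y": 0,"z": 0.5,"roll": 0},
  {"x": 0,"y": 0,"z": 0.5,"roll": 0},
  {"x": 0,"y": 0,"z": 0.5,"roll": 0},
  {"x": 0,"y": 0,"z": 0.5,"roll": 0},
  {"x": 0,"y": 0,"z": 0.5,"roll": 0},
  {"x": 0,"y": 0,"z": 0.4,"roll": 0},
  {"x": 0,"y": 0,"z": 0.2,"roll": 0},
  {"x": 0,"y": 0,"z": 0.1,"roll": 0},
  {"x": 0,"y": 0,"z": 0,"roll": 0},
  {"x": 0,"y": 0,"z": 0,"roll": 0},
])

```text
time_s: 13.22
tool_pos: [0.5946, 0.1752, 0.213]
ee_rot: [0.725, 0.688, 0.0, 0.0]
wrist_force: [0.0, 0.2, -0.2]
opening: 0.317
finger_force: 20.0
```

Request:
jog_arm([
  {"x": 0,"y": 0,"z": 0.1,"roll": 0},
  {"x": 0,"y": 0,"z": 0.1,"roll": 0},
  {"x": 0,"y": 0,"z": 0,"roll": 0},
  {"x": 0,"y": 0,"z": 0,"roll": 0},
])

```text
time_s: 13.72
tool_pos: [0.5945, 0.1752, 0.2107]
ee_rot: [0.725, 0.688, -0.0, -0.0]
wrist_force: [-0.3, -0.5, -0.9]
opening: 0.317
finger_force: 20.0
```

Request:
jog_arm([
  {"x": 0,"y": 0,"z": 0.1,"roll": 0},
  {"x": 0,"y": 0,"z": 0,"roll": 0},
  {"x": 0,"y": 0,"z": 0,"roll": 0},
])

```text
time_s: 14.1
tool_pos: [0.5944, 0.1752, 0.2107]
ee_rot: [0.725, 0.688, 0.0, 0.0]
wrist_force: [-1.5, -0.3, 5.6]
opening: 0.318
finger_force: 20.0
```

It seated right at the predicted height (5.6 N, z 0.2107). Now I release it and rise.

Request:
jog_arm([
  {"x": 0,"y": 0,"z": 0,"roll": 0},
  {"x": 0,"y": 0,"z": 0,"roll": 0},
  {"x": 0,"y": 0,"z": 0,"roll": 0},
  {"x": 0,"y": 0,"z": 0,"roll": 0},
  {"x": 0,"y": 0,"z": -0.5,"roll": 0},
  {"x": 0,"y": 0,"z": -1.5,"roll": 0},
  {"x": 0,"y": 0,"z": -2.5,"roll": 0},
  {"x": 0,"y": 0,"z": -3,"roll": 0},
  {"x": -3,"y": 0,"z": -1,"roll": 0},
  {"x": -4,"y": -0.03,"z": 0,"roll": 0},
  {"x": -2.5,"y": 0,"z": 0,"roll": 0},
  {"x": 0,"y": 0,"z": 0,"roll": 0},
], grip=6.5)

```text
time_s: 15.6
tool_pos: [0.5895, 0.0788, 0.2961]
ee_rot: [0.726, 0.687, 0.001, 0.001]
wrist_force: [0.4, 0.0, 0.1]
opening: 0.7
finger_force: 0.0
```

```bash
python3 - <<'E'
from h import *
np.set_printoptions(precision=4,suppress=True)
c=cam("wrist");np.savez("w5.npz",**c);P=cloud(c)
cv2.imwrite("pics/w5.png",c["color"])
m=sel(P,(.56,.145,.15),(.63,.215,.17));print("head top",m.sum(),np.median(P[m][:,2]),P[m].mean(0),rect(P[m][:,:2]))
m=sel(P,(.46,.05,.018),(.72,.3,.034));Q=P[m];print(" plate",rect(Q[:,:2]),np.median(Q[:,2]))
s=robot.sense();print(s["time_s"],s["tool_pos"],s["opening"],s["finger_force"])
E
```

```text
head top 1113 0.15557883332048666 [0.594  0.1762 0.1555] (array([594.3, 176.4]), array([29.3, 28.7]), 69.96)
 plate (array([594.6, 176.1]), array([184.1, 176.7]), 86.84) 0.026644866644536913
15.65 [0.5895 0.0798 0.2959] 0.6982388053536313 0.0
```

View pics/w5.png

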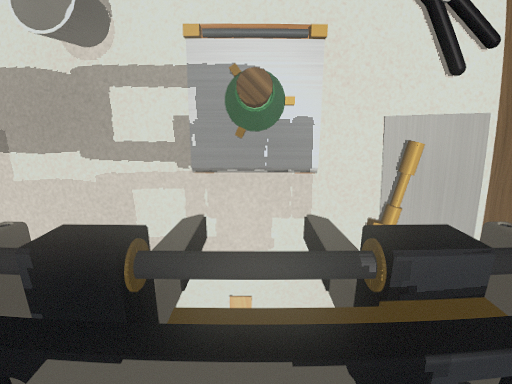

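The stopper is home: head top at 0.1556 m, centred within 1 mm of the mouth, and the plate is still down. Now to the wedge.

Request:
jog_arm([
  {"x": -3,"y": -0.25,"z": 0,"roll": 0},
  {"x": -4.5,"y": -0.4,"z": 0,"roll": 0},
  {"x": -4.5,"y": -0.4,"z": 0,"roll": 0},
  {"x": -4.5,"y": -0.4,"z": 0,"roll": 0},
  {"x": -4.5,"y": -0.4,"z": 0,"roll": 0},
  {"x": -4.5,"y": -0.4,"z": 1,"roll": 0},
  {"x": -4.5,"y": -0.25,"z": 3,"roll": 0},
  {"x": -2.2,"y": 0,"z": 4,"roll": 0},
  {"x": 0,"y": 0,"z": 3,"roll": 0},
  {"x": 0,"y": 0,"z": 2,"roll": 0},
  {"x": 0,"y": 0,"z": 0,"roll": 0},
  {"x": 0,"y": 0,"z": 0,"roll": 0},
])

```text
time_s: 17.15
tool_pos: [0.5484, -0.2396, 0.1659]
ee_rot: [0.725, 0.689, 0.0, 0.001]
wrist_force: [-0.0, -0.6, -0.4]
opening: 0.695
finger_force: 0.0
```

```bash
python3 - <<'E'
from h import *
np.set_printoptions(precision=4,suppress=True)
t,Rm,s=tool();print(t,Rm.tolist(),togo((.548,-.241,.0875)))
c=cam("wrist");P=cloud(c);np.savez("w6.npz",**c)
m=sel(P,(.5,-.21,.003),(.6,-.1,.03));print("wedge fore",m.sum(),rect(P[m][:,:2]))
E
```

```text
[ 0.5484 -0.2396  0.1659] [[0.05146675407717496, 0.9986736347299472, 0.001464417985393801], [0.998674494906372, -0.051465728892955066, -0.000729364805893906], [-0.0006530300627239246, 0.001500014930992449, -0.9999986617525768]] [-0.14 -0.04  7.84]
wedge fore 4485 (array([ 548.9, -165.6]), array([88.7, 97. ]), 89.68)
```

Request:
jog_arm([
  {"x": -0.1,"y": 0,"z": 2,"roll": 0},
  {"x": 0,"y": 0,"z": 2,"roll": 0},
  {"x": 0,"y": 0,"z": 2,"roll": 0},
  {"x": 0,"y": 0,"z": 1,"roll": 0},
  {"x": 0,"y": 0,"z": 0.5,"roll": 0},
  {"x": 0,"y": 0,"z": 0.2,"roll": 0},
  {"x": 0,"y": 0,"z": 0,"roll": 0},
  {"x": 0,"y": 0,"z": 0,"roll": 0},
])

```text
time_s: 18.2
tool_pos: [0.5476, -0.2411, 0.0883]
ee_rot: [0.725, 0.688, 0.0, 0.0]
wrist_force: [0.0, 0.2, -0.8]
opening: 0.703
finger_force: 0.0
```

Request:
jog_arm([
  {"x": 0,"y": 0,"z": 0,"roll": 0},
  {"x": 0,"y": 0,"z": 0,"roll": 0},
  {"x": 0,"y": 0,"z": 0,"roll": 0},
  {"x": 0,"y": 0,"z": 0,"roll": 0},
  {"x": 0,"y": 0,"z": 0,"roll": 0},
  {"x": 0,"y": 0,"z": 0,"roll": 0},
], grip=2.5, grip_force=30)

```text
time_s: 18.95
tool_pos: [0.5474, -0.241, 0.0878]
ee_rot: [0.725, 0.688, 0.0, 0.0]
wrist_force: [0.6, -0.1, 0.1]
opening: 0.386
finger_force: 29.9
```

Request:
jog_arm([
  {"x": 1,"y": 0.2,"z": 0,"roll": 0},
  {"x": 2,"y": 0.3,"z": 0,"roll": 0},
  {"x": 2,"y": 0.3,"z": 0,"roll": 0},
  {"x": 2,"y": 0.3,"z": 0,"roll": 0},
  {"x": 2,"y": 0.3,"z": 0,"roll": 0},
  {"x": 2,"y": 0.3,"z": 0,"roll": 0},
  {"x": 2,"y": 0.3,"z": 0,"roll": 0},
  {"x": 2,"y": 0.3,"z": 0,"roll": 0},
  {"x": 2,"y": 0.2,"z": 0,"roll": 0},
  {"x": 1,"y": 0,"z": 0,"roll": 0},
  {"x": 0,"y": 0,"z": 0,"roll": 0},
  {"x": 0,"y": 0,"z": 0,"roll": 0},
])

```text
time_s: 20.45
tool_pos: [0.5817, -0.0625, 0.0878]
ee_rot: [0.725, 0.688, 0.0, -0.0]
wrist_force: [0.2, 1.5, 2.0]
opening: 0.383
finger_force: 29.9
```

```bash
python3 - <<'E'
from h import *
np.set_printoptions(precision=4,suppress=True)
t,Rm,s=tool();print(t,Rm.tolist(),togo((.5866,.0325,.0878)))
c=cam("wrist");cv2.imwrite("pics/w7.png",c["color"]);P=cloud(c);np.savez("w7.npz",**c)
for n in("wrist","top"):
    if n=="top": P=cloud(cam("top"))
    m=sel(P,(.52,.09,.015),(.56,.25,.04))|sel(P,(.63,.09,.015),(.66,.25,.04));Q=P[m];A=np.c_[Q,np.ones(len(Q))]
    print(n,m.sum(),"plane z=ax+by+c",np.linalg.lstsq(A[:,[0,1,3]],Q[:,2],rcond=None)[0])
E
```

```text
[ 0.5817 -0.0625  0.0878] [[0.052626240484058256, 0.9986142789362836, -2.6778362475713785e-05], [0.9986142319791734, -0.05262622971680167, 0.000309248185418324], [0.00030741040943878706, -4.301582325242818e-05, -0.9999999518242385]] [ 9.51 -0.01  0.  ]
wrist 0 plane z=ax+by+c [0. 0. 0.]
top 1142 plane z=ax+by+c [0.003  0.0005 0.0242]
```

View pics/w7.png

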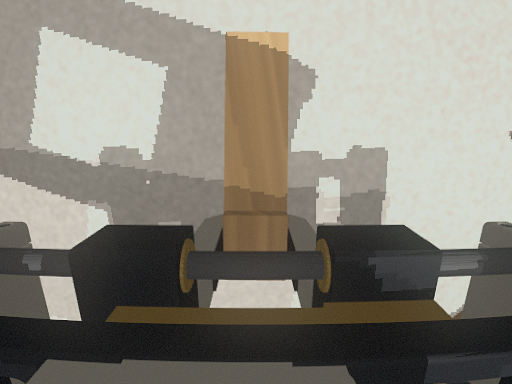

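The wedge is gripped straight, with its tip edge at row 32, cols 226–288. I'll measure the tip distance, then push.

```bash
python3 - <<'E'
from h import *
np.set_printoptions(precision=4,suppress=True)
c=np.load("w7.npz");P=cloud(c);hsv=cv2.cvtColor(c["color"],cv2.COLOR_BGR2HSV)
col=hsv[:60,257,1];print(col[24:44]);r=int(np.argmax(np.diff(col.astype(int))[10:]))+11
print(r,P[r+1,257],P[r+1,235],P[r+1,280], P[212:216,257])
print("edge pt",(.5897,.0885),"dist tip->edge",.0885-P[r+1,257,1])
E
```

```text
[  9   9   9  12  12  13  12  33  88 100  96  99  97  96  95  96  99 103
  99 107]
32 [0.5889 0.0559 0.004 ] [0.5763 0.0564 0.0049] [0.6019 0.0548 0.0056] [[ 0.5836 -0.0435  0.0289]
 [ 0.5836 -0.044   0.0291]
 [ 0.5836 -0.0432  0.0333]
 [ 0.5835 -0.0439  0.0329]]
edge pt (0.5897, 0.0885) dist tip->edge 0.03255659336644805
```

Request:
jog_arm([
  {"x": 1,"y": 0,"z": 0,"roll": 0},
  {"x": 1,"y": 0,"z": 0,"roll": 0},
  {"x": 1,"y": 0,"z": 0,"roll": 0},
  {"x": 1,"y": 0,"z": 0,"roll": 0},
  {"x": 1,"y": 0,"z": 0,"roll": 0},
  {"x": 0.5,"y": 0,"z": 0,"roll": 0},
  {"x": 0,"y": 0,"z": 0,"roll": 0},
  {"x": 0,"y": 0,"z": 0,"roll": 0},
])

```text
time_s: 21.55
tool_pos: [0.5846, -0.0072, 0.0878]
ee_rot: [0.725, 0.688, 0.0, -0.0]
wrist_force: [-0.1, 2.1, 2.4]
opening: 0.384
finger_force: 29.9
```

Request:
jog_arm([
  {"x": 0.6,"y": 0,"z": 0,"roll": 0},
  {"x": 0.6,"y": 0,"z": 0,"roll": 0},
  {"x": 0.4,"y": 0,"z": 0,"roll": 0},
  {"x": 0.3,"y": 0,"z": 0,"roll": 0},
  {"x": 0.3,"y": 0,"z": 0,"roll": 0},
  {"x": 0.3,"y": 0,"z": 0,"roll": 0},
  {"x": 0.3,"y": 0,"z": 0,"roll": 0},
  {"x": 0.2,"y": 0,"z": 0,"roll": 0},
  {"x": 0.2,"y": 0,"z": 0,"roll": 0},
  {"x": 0,"y": 0,"z": 0,"roll": 0},
  {"x": 0,"y": 0,"z": 0,"roll": 0},
])

```text
time_s: 22.92
tool_pos: [0.5864, 0.0234, 0.0878]
ee_rot: [0.725, 0.688, -0.0, 0.001]
wrist_force: [0.4, -5.8, 1.3]
opening: 0.385
finger_force: 29.9
```

```bash
cat > tilt.py <<'E'
from h import *
np.set_printoptions(precision=4,suppress=True)
t,Rm,s=tool();print(t,s["wrist_force"],s["opening"],s["finger_force"])
def plane(P):
    m=sel(P,(.525,.09,.015),(.56,.245,.042))|sel(P,(.63,.09,.015),(.665,.245,.042));Q=P[m];A=np.c_[Q[:,:2],np.ones(len(Q))]
    return m.sum(),np.linalg.lstsq(A,Q[:,2],rcond=None)[0]
for n,f in(("top","top.npz"),("scene","scene.npz")):
    P=cloud(cam(n));P0=cloud(np.load(f));k,p=plane(P);k0,p0=plane(P0);print(n,k,"tilt from b:",-(p[1]-p0[1]),"edge rise mm",1000*((p-p0)@[.59,.0885,1]))
    m=sel(P,(.56,.145,.145),(.63,.215,.17));print(" head",m.sum(),P[m].mean(0))
E
python3 tilt.py
```

```text
[0.5864 0.0234 0.0878] [ 0.4283 -5.7517  1.3199] 0.38463142607213957 29.930453896522522
top 476 tilt from b: 0.008736691227535617 edge rise mm 1.3178139003288845
 head 0 [nan nan nan]
scene 483 tilt from b: 0.015364491431139653 edge rise mm 2.43193704040092
 head 92 [0.5992 0.1737 0.1545]tilt.py:9: RuntimeWarning: Mean of empty slice.
  m=sel(P,(.56,.145,.145),(.63,.215,.17));print(" head",m.sum(),P[m].mean(0))
  ret = um.true_divide(
```

The plate edge has lifted about 2 mm, as predicted. I'll push 10 mm more.

Request:
jog_arm([
  {"x": 0.2,"y": 0,"z": 0,"roll": 0},
  {"x": 0.2,"y": 0,"z": 0,"roll": 0},
  {"x": 0.2,"y": 0,"z": 0,"roll": 0},
  {"x": 0.2,"y": 0,"z": 0,"roll": 0},
  {"x": 0.2,"y": 0,"z": 0,"roll": 0},
  {"x": 0,"y": 0,"z": 0,"roll": 0},
  {"x": 0,"y": 0,"z": 0,"roll": 0},
  {"x": 0,"y": 0,"z": 0,"roll": 0},
  {"x": 0,"y": 0,"z": 0,"roll": 0},
])

```text
time_s: 24.15
tool_pos: [0.587, 0.0334, 0.0878]
ee_rot: [0.725, 0.688, -0.0, 0.001]
wrist_force: [-1.1, -5.4, 1.7]
opening: 0.386
finger_force: 29.9
```

```bash
python3 tilt.py 2>/dev/null; python3 - <<'E'
from h import *
c=cam("scene");A=c["color"][100:220,240:370]
cv2.imwrite("pics/s8.png",np.clip(cv2.resize(A,(650,600),interpolation=cv2.INTER_CUBIC)*1.6,0,255).astype(np.uint8))
E
```

```text
[0.587  0.0334 0.0878] [-1.0642 -5.4105  1.7114] 0.3857056392402679 29.930965304374695
top 468 tilt from b: 0.015630747972190155 edge rise mm 3.336334570251876
 head 0 [nan nan nan]
scene 429 tilt from b: 0.026335334512166724 edge rise mm 4.139665916937537
 head 93 [0.5992 0.1747 0.1557]
```

View pics/s8.png

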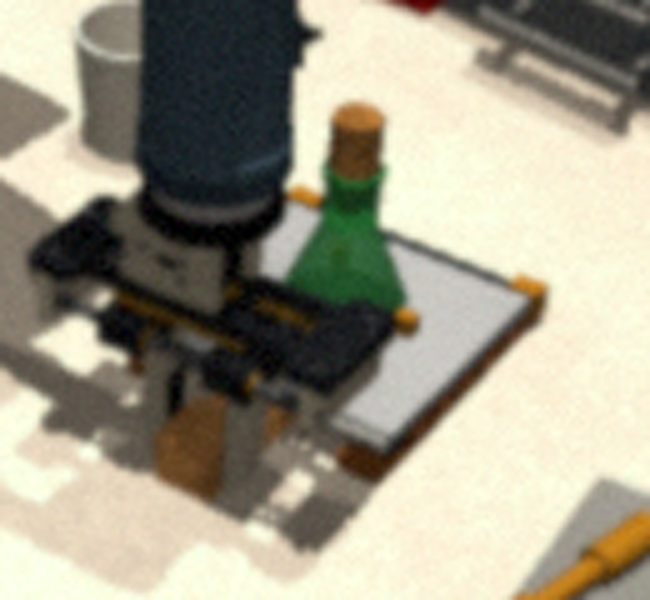

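The picture shows the stopper's head on the rim at crop (357,150) and the plate edge lifted 3.3–4.1 mm on the wedge. The wedge is gripped at (195,440) and the gripper is clear of plate and flask, so I'm handing in.

```bash
python3 -c "
from cell import robot
print(robot.job_done())"
```

```text
the job is handed in; nothing more can be done
None
```

The job is handed in at about 24 s of the 59 s allowed: the flat-topped stopper is seated in the flask's neck and released, and the gripped wedge holds the plate's free edge about 4 mm off its rests (3.3 and 4.1 mm from two cameras); the verdict was not returned.

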